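# Unclip the dish rack's retaining bar, put the bento lid away, clip the bar back

## Robot

A 6-joint arm with a two-finger parallel gripper is mounted at the origin on the work surface. World frame = base frame: x ahead of the robot, y to its left, z up, the work surface at z = 0. Lengths are in mm, angles in rad, forces in N, time in s.
With the tool pointing down it reaches from about 300 to 750 mm from the base axis. Payload 8.5 kg.
Tool frame: the origin (TCP) lies midway between the tips of the shut fingers; the grasp point (between the pads) lies 19 mm behind it; z points along the fingers, y is the line along which they close (so a half turn about z gives the same grasp; the last joint's range is limited). The gripper opens to 88 mm and grips with 3 to 60 N. Pads are 18 mm wide; open, the fingers measure 123 mm over their backs; the gripper's body (75 mm by 187 mm) begins 45 mm behind the grasp point.
Start: joints at [1.007, 0.381, 1.297, -0, 1.464, -0.215], TCP at [187.964, 516.865, 238.748] pointing down, gripper open.
Joint ranges: [-3.11, 3.11], [-0.89, 2.33], [0.22, 2.48], [-1.42, 4.56], [0.17, 2.85], [-2.88, 2.88]. Speed limits (rad/s): [2.39, 2.39, 3.14, 3.14, 3.14, 3.14].

## Interface

Orientations are given as a rotation vector (axis times angle).
In Python, from cell import bot, vision gives the robot as it stands.
- The arm moves only by the tool carry_out, never from a script. Its argument "commands" is a list that holds one entry, the list of rows, each a list of 4 numbers: the shift along the tool's x, y, z scaled (see below), then the turn about the tool's z scaled (see below). In form: [[[tx, ty, tz, turn], ...]]. A call has 1 to 20 rows; each row is the pose to reach, as a shift and turn from the pose commanded when the call began, along the tool's axes at that moment, turning the shorter way round; what a row does not reach only later rows make up. The controller multiplies each number of a shift by 12 cm and each number of a turn by 180 degrees. A row lasts 1/12 s, in which the tool goes at most 41.7 mm and 7.16 degrees, less where a joint would pass 70% of its speed; a pose out of reach is approached as far as the arm can. A call with a number of a shift or a turn outside -1 to 1 is refused whole. A call with a gripper value outside its range is refused whole. "fingers" is the gripper command: -1 is shut, 1 is fully open, values between are in proportion, set as the call begins (left out, the last holds). The fingers move at their own pace and stop on an object; "grip_force" is the grip in N (left out, the last holds). Time passes only in rows, so rows that repeat a pose let the fingers close. It gives the time, the measured TCP pose, the force, the opening and the grip force at its end, in the units of the state.
- bot.observe(): the state, without advancing time (a new reading comes with each control period).
- vision.capture(name): name is "side" or "top" or "wrist"; returns the picture (480x640x3 uint8, red, green, blue); there is no depth.
- vision.camera_model(name): a dict with "fx", "fy", "cx", "cy" (pixels), "position" and "attitude" of the camera in the world. Camera axes: x right, y up, looking along -z (the intrinsics and any distortion apply to the point x, -y, -z); pixel columns grow to the right and rows downward; lengths in mm; the calibration is good to about 2 mm. A picture is of the moment at which its call begins: read the wrist's pose just before it. camera_model takes no time and is no camera call; for the wrist camera it gives the pose at the moment of the call.
- bot.finish_job(): hands the job in; it is judged then, once.
The state is a dict: "clock": time; "joints": joint angles; "dq": joint speeds; "joint_torque": joint torques, N m; "tcp_pos": TCP position; "ee_rot": TCP orientation; "force": force on the tool from outside, world axes, zero at the start; "wrist_torque": the same for the moment, N m; "gripper_width": finger opening in mm; "grasp_force": force on a finger pad.
Only numpy, scipy, OpenCV 4.12 (cv2) and the standard library are available. Lean on these libraries where they do the work, as an engineer would, in place of code of your own. Each camera call takes 0.05 s, during which the arm holds its last target. There are 200 camera calls.

## Task

Pull the retaining bar up out of its two spring-clip brackets on the dish rack and lay it along the drying mat, then lift out the bento lid and stand it upright, fully down, in an empty slot of the bamboo stand. After that put the bar back over the two plates and press it gently down until both its ends have clicked fully home in their brackets; the plates stay in the rack and nothing else on the counter is disturbed.

Things in the scene. Friction and masses are not known exactly. Their poses are not given: they have to be found in the camera images.
- bar_mid (a point): Centre of the loose retaining bar: chrome rod 10 mm thick, 316 mm long along its y, z up, 180 g, same both ways round. Hold it by the square grip at its middle: 60 mm long (y), 16 mm wide, 16 mm high; this point is its centre. Rubber collars 16 mm across, 142 to 150 mm from the middle on both sides, sit just outside the brackets with 4 mm end play. Clipped in, its grip is 7 mm over the plates.
- rack: Chrome wire dish rack, fixed. Origin on the counter below its middle; y along the rack and the bar, z up. 150 mm deep (x), 270 mm long (y). Dishes stand on edge (thickness along y) on rails at z 22 mm in three places: x = 0, y = -60, 0 or 60 mm, between wires 85 mm high that leave 16 mm. End frames at y = +-130 mm carry the brackets, tops at z = 213 mm.
- seat (a point): Fixed point of the rack midway between its two brackets, 192 mm above the counter, where the bar's centre lies when home (the bar along the rack's y). Each bracket, 130 mm to either side, is an open-topped clip: a floor and two sprung jaws that leave a 7 mm mouth above the 10 mm rod. Straight up the bar pulls out with 10 to 20 N in all; straight down it snaps in with 8 to 20 N, one end often before the other.
- lid_mid (a point): Centre of the bento lid, the only rectangular dish in the rack: 100 mm wide (x), 14 mm thick (y), 150 mm high (z, up), standing on its short edge in any one of the three places. 90 g, black plastic, with a low border and gasket on one face. Take it across its 14 mm at the middle of its top edge.
- mat: Drying mat, a bare flat stone-like slab, fixed, 80 mm (x) by 330 mm (y), 8 mm thick; origin under its centre, y along it. Clear at the start: the bar is laid here, along it.
- stand: Bamboo stand, fixed: base 110 mm (x) by 160 mm (y), 14 mm thick, origin under its centre, z up. Four pairs of 10 mm dowels (x = +-35 mm; y = -66, -22, 22, 66 mm), tops 89 mm up, form three slots at y = -44, 0 and 44 mm, each 34 mm wide, for flat things with their thickness along y. The slot at y = -44 holds the small board, the others are empty.
- board: Small wooden chopping board, 110 x 18 x 155 mm high, standing in the stand's slot at y = -44 mm. Origin at the middle of its underside. Bystander.
- plate_a: White ceramic plate 160 mm across, 15 mm deep, standing on edge in the rack. Origin at its centre; y is its axis. Its top is 177 mm above the counter. Stays in the rack.
- plate_b: Second white ceramic plate, like plate_a. Stays in the rack.
- cup: Green silicone cup, 72 mm across, 85 mm high. Origin under its centre. Bystander.
- jar: Lidded glass jar, 72 mm across, 110 mm high. Origin under its centre. Bystander.
- egg_ring: Aluminium egg ring, 90 mm across, 20 mm high, with a short handle along +x. Origin under its centre. Bystander.
- chopsticks: Pair of wooden chopsticks in a paper band, 225 mm long along x, 10 mm high. Origin under the middle. Bystander.
- bento_box: Open black bento box, 155 x 105 x 50 mm high. Origin under its centre. Bystander.
Not all that is in view belongs to the job. Leave any pink look-alike of the stand alone.

How it is judged:
By the outcome, as a careful person would: the job done as asked, in the order asked, and still so for the second after the job is handed in, with the robot touching nothing.
It also fails if it takes over 72 s, if anything falls off the work surface, if the arm or the gripper's body presses on something with over 40 N, if the wrist force passes 120 N, or if a joint passes its speed limit or range.

## Working session

There is one attempt and no reset: what is moved stays moved. The work goes in short steps, Python scripts to look and compute and a tool call to move; the robot and the scene stay as the last step left them, time stands still between calls to the robot, and variables do not carry over. Pictures are saved under pics/ and viewed, at most 10 in all, crops included, and the job is handed in when it is done.

Besides the shell and the picture viewer there is one more tool, called as name(argument=value, ...) on one line, values as JSON. carry_out: Moves the arm, as the interface text tells. Shifts and turns lie within -1 to 1; 1 stands for 12 cm of shift or 180 degrees of turn. Its arguments: {"type":"object","properties":{"commands":{"type":"array","items":{"type":"array","items":{"type":"array","items":{"type":"number"}}}},"fingers":{"type":"number"},"grip_force":{"type":"number"}},"required":["commands"]}

```bash
ls; mkdir -p pics; python3 - <<'E'
from cell import bot, vision
import cv2
print(bot.observe())
for n in("side","top"):
    print(n,vision.camera_model(n)); cv2.imwrite(f"pics/{n}0.png",vision.capture(n)[:,:,::-1])
E
```

```text
pics
{'clock': 0.0, 'joints': array([ 1.00672155e+00,  3.81179962e-01,  1.29825713e+00,  1.59816941e-07,
        1.46357422e+00, -2.15313993e-01]), 'dq': array([ 2.08914973e-03, -1.02735942e-03, -7.45627273e-04, -4.50124930e-04,
        7.53291967e-04,  4.71337064e-05]), 'joint_torque': array([ 2.11759922e-03, -4.37938535e+01, -2.24559867e+01,  7.14623672e-02,
        3.52407375e-02, -1.42287377e-04]), 'tcp_pos': array([187.81125575, 516.64536436, 238.14760004]), 'ee_rot': array([-5.44966286e-01, -3.09341638e+00,  2.06090181e-03]), 'force': array([-0.12244198, -0.01104685, -0.72309547]), 'wrist_torque': array([0.00893083, 0.04537799, 0.00696798]), 'grasp_force': 0.0, 'gripper_width': 88.08944826985667}
side {'fx': 583.8689860035905, 'fy': 583.8689860035905, 'cx': 309.6489761302102, 'cy': 237.43768849462072, 'position': array([ 395.49579989, -970.82618753, 1353.2224544 ]), 'attitude': array([ 0.68891647, -0.04736556, -0.11463031])}
top {'fx': 449.0726440692555, 'fy': 449.0726440692555, 'cx': 309.67848998704136, 'cy': 241.45451525425972, 'position': array([ 378.93122785,   42.29823611, 1454.77810275]), 'attitude': array([ 0.0837553 , -0.0891269 , -1.56562746])}
```

View pics/top0.png

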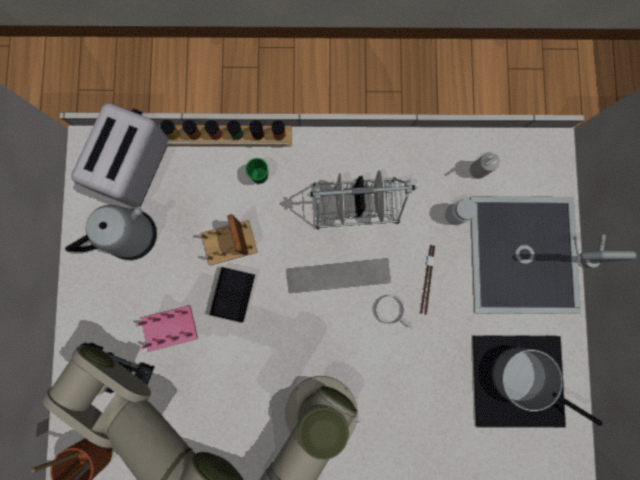

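View pics/side0.png

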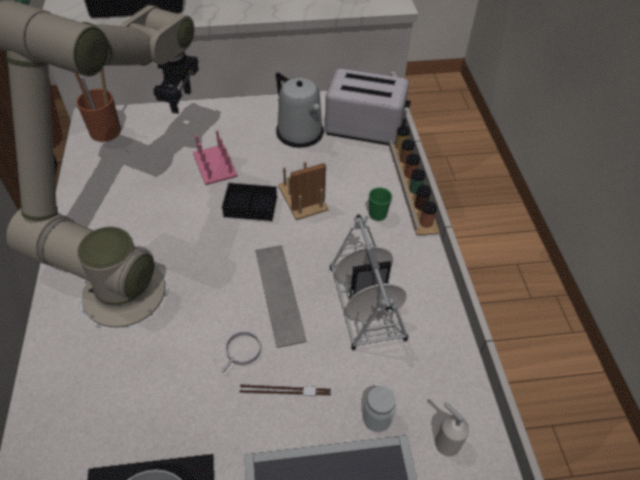

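Top view: the bar runs (315,190)–(413,187) over the rack, the black lid is in the middle place (361,197), the mat is at (339,275) and the bamboo stand at (228,241) with its board on the right.

Look-alikes:
- **Stand:** bamboo (228,241) against the pink one (168,328). I choose the bamboo.
- **Lid:** black item in the rack (361,197) against the bento box (232,294), which is open and lies flat. I choose the one in the rack.
- **Bar:** rod on the rack (362,188) against the chopsticks (427,280). I choose the rod.

Next is a close crop to check these choices.

```bash
cat > h.py <<'E'
import numpy as np, cv2
from scipy.spatial.transform import Rotation as R
from cell import bot, vision
def ray(m,u,v):
    d=np.array([(u-m["cx"])/m["fx"],-(v-m["cy"])/m["fy"],-1.])
    return np.array(m["position"]),R.from_rotvec(m["attitude"]).apply(d)
def onz(m,u,v,z):
    p,d=ray(m,u,v); return p+d*(z-p[2])/d[2]
def proj(m,P):
    q=R.from_rotvec(m["attitude"]).inv().apply(np.array(P,float)-m["position"])
    return np.array([m["cx"]-m["fx"]*q[...,0]/q[...,2], m["cy"]+m["fy"]*q[...,1]/q[...,2]]).T
def tri(m1,a,m2,b):
    p,d=ray(m1,*a); q,e=ray(m2,*b)
    s=np.linalg.lstsq(np.c_[d,-e],q-p,rcond=None)[0]; A=p+s[0]*d; B=q+s[1]*e
    return (A+B)/2,np.linalg.norm(A-B)
E
python3 - <<'E'
from h import *
t=cv2.imread("pics/top0.png"); s=cv2.imread("pics/side0.png")
a=cv2.resize(t[160:240,275:425],(800,427),interpolation=cv2.INTER_CUBIC)[:300] if 0 else cv2.resize(t[165:240,275:435],(640,300),interpolation=cv2.INTER_CUBIC)
b=cv2.resize(t[205:275,185:265],(320,280),interpolation=cv2.INTER_CUBIC)
c=cv2.resize(s[200:355,320:420],(400,620)[:2],interpolation=cv2.INTER_CUBIC)[:280,:400]
o=np.zeros((600,800,3),np.uint8); o[:300,:640]=a; o[310:590,:320]=b; o[310:590,330:730]=c
cv2.imwrite("pics/crop1.png",o)
m=vision.camera_model("top")
print(onz(m,315,190,192),onz(m,413,187,192),onz(m,362,188,192))
g=cv2.cvtColor(t,cv2.COLOR_BGR2HSV)
# mat: gray darker
gray=cv2.cvtColor(t,cv2.COLOR_BGR2GRAY); M=np.zeros_like(gray); M[250:300,280:400]=((gray<145)&(g[...,1]<40))[250:300,280:400]*255
M=cv2.morphologyEx(M,cv2.MORPH_OPEN,np.ones((5,5)));c,_=cv2.findContours(M,0,2);r=cv2.minAreaRect(max(c,key=cv2.contourArea));print(r);
q=[onz(m,*p,8)[:2] for p in cv2.boxPoints(r)];print(np.round(q),np.mean(q,0))
M=np.zeros_like(gray); M[205:275,185:265]=((g[...,1]>90)&(g[...,0]<30))[205:275,185:265]*255
c,_=cv2.findContours(M,0,2);r=cv2.minAreaRect(max(c,key=cv2.contourArea));print(r,[np.round(onz(m,*p,14)[:2]) for p in cv2.boxPoints(r)])
E
```

```text
[666.96195237  23.43213867 192.        ] [ 676.87867127 -257.82206539  192.        ] [ 673.35498121 -111.36192586  192.        ]
((337.8262023925781, 275.3119812011719), (25.717039108276367, 103.6581039428711), 84.12260437011719)
[[ 453.  117.]
 [ 489. -216.]
 [ 406. -223.]
 [ 371.  108.]] [429.87245638 -53.52566292]
((226.63076782226562, 237.64614868164062), (42.44960021972656, 49.99230194091797), 74.74488067626953) [array([595., 403.]), array([638., 248.]), array([505., 209.]), array([462., 363.])]
```

View pics/crop1.png

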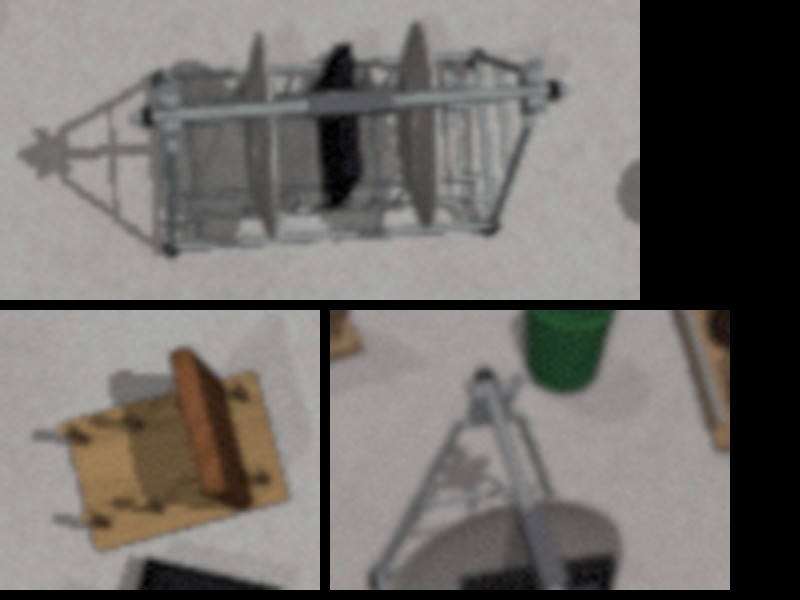

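The crop confirms the choices. The black rectangular lid is in the middle place under the bar's grip (362.5,190.5), and the collars are at (311.7,194) and (414,187.5). The bamboo stand's board is in its right slot, so the left two are empty.

```bash
cat >> h.py <<'E'
def move(P,yaw,o=None):
    """row (scaled) from present pose to TCP P, with tool y at world yaw (mod pi)"""
    o=o or bot.observe(); r=R.from_rotvec(o["ee_rot"]); ty=r.apply([0,1,0]); y0=np.arctan2(ty[1],ty[0])
    d=(yaw-y0+np.pi/2)%np.pi-np.pi/2
    return np.round(np.r_[r.inv().apply(np.array(P)-o["tcp_pos"])/120,-d/np.pi],4)
E
python3 - <<'E'
from h import *
m=vision.camera_model("top"); o=bot.observe()
a,b,g=onz(m,311.7,194,192),onz(m,414,187.5,192),onz(m,362.5,190.5,196)
print("collars",a,b,np.linalg.norm(a-b),(a+b)/2,"grip",g, "yaw x",np.arctan2(*(a-b)[[1,0]])-np.pi/2)
C=[onz(m,*p,14)[:2] for p in [(200.5,233.7),(248.7,220.5),(257,251.7),(210,265)]]
C=np.array(C);print(C,C.mean(0),np.linalg.norm(C[0]-C[1]),np.linalg.norm(C[1]-C[2]))
w=vision.camera_model("wrist"); r=R.from_rotvec(o["ee_rot"]).inv()
print(w, r.apply(w["position"]-o["tcp_pos"]), (r*R.from_rotvec(w["attitude"])).as_matrix().round(2))
bar=(a+b)/2; yaw=np.arctan2(*(a-b)[[1,0]])-np.pi/2
for P in ([bar[0],bar[1],330],[500,100,300]): print(move(P,yaw,o))
E
```

```text
collars [655.25551361  32.85652553 192.        ] [ 675.42708236 -260.66186584  192.        ] 294.21070384348053 [ 665.34129798 -113.90267015  192.        ] grip [ 665.14542197 -112.2347402   196.        ] yaw x 0.06861546986159373
[[562.17064514 390.48537811]
 [605.89607366 235.6002912 ]
 [504.45350705 207.05672069]
 [461.11811209 357.01940413]] [533.40958449 297.54044853] 160.93881833581392 105.38182830656493
{'fx': 406.8067042316205, 'fy': 406.8067042316205, 'cx': 318.25683519961103, 'cy': 240.29847867536404, 'position': array([107.01807093, 545.92979614, 383.73955564]), 'attitude': array([-0.28821475, -0.20032045,  1.21154772])} [  86.01162242   -0.31149524 -145.48191362] [[ 0.    0.95  0.32]
 [ 1.   -0.   -0.  ]
 [ 0.    0.32 -0.95]]
[-5.5351 -3.5795 -0.7619  0.3671]
[-3.6311 -2.3749 -0.5129  0.3671]
```

carry_out(commands=[[[-1,-0.65,-0.75,0.367],[-1,-0.65,-0.75,0.367],[-1,-0.65,-0.75,0.367],[-1,-0.65,-0.75,0.367],[-1,-0.65,-0.75,0.367],[-1,-0.65,-0.75,0.367],[-1,-0.65,-0.75,0.367],[-1,-0.65,-0.75,0.367],[-1,-0.65,-0.75,0.367],[-1,-0.65,-0.75,0.367],[-1,-0.65,-0.75,0.367]]], fingers=0.2)

```text
clock: 1.02
tcp_pos: [274.0, 402.4, 328.5]
ee_rot: [-2.145, -2.296, 0.001]
force: [0.8, 0.2, -0.3]
gripper_width: 53.0
grasp_force: 0.0
```

```bash
python3 - <<'E'
from h import *
o=bot.observe();print(o["clock"],o["tcp_pos"],o["joints"],o["gripper_width"])
print(move([665.3,-113.9,330],.0686,o))
E
```

```text
1.0167 [274.00691941 402.44974099 328.46783072] [ 7.29322471e-01  2.15950378e-01  1.27916917e+00 -4.61209449e-05
  1.64721618e+00  6.61289051e-01] 52.963383110492444
[-4.5146e+00  2.9607e+00 -1.2200e-02 -2.0000e-04]
```

carry_out(commands=[[[-0.45,0.3,0,0],[-0.9,0.6,0,0],[-0.9,0.6,0,0],[-0.9,0.6,0,0]]])

```text
clock: 1.35
tcp_pos: [356.2, 296.0, 328.4]
ee_rot: [2.146, 2.292, -0.002]
force: [0.4, -0.8, 0.3]
gripper_width: 53.1
grasp_force: 0.0
```

carry_out(commands=[[[-0.45,0.3,0,0],[-0.9,0.6,0,0],[-0.9,0.6,0,0],[-0.9,0.6,0,0]]])

```text
clock: 1.68
tcp_pos: [435.5, 193.1, 328.0]
ee_rot: [2.147, 2.293, -0.002]
force: [-0.2, -0.2, 0.3]
gripper_width: 52.7
grasp_force: 0.0
```

carry_out(commands=[[[-0.45,0.3,0,0],[-0.9,0.6,0,0],[-0.9,0.6,0,0],[-0.9,0.6,0,0]]])

```text
clock: 2.02
tcp_pos: [514.6, 90.4, 327.5]
ee_rot: [-2.147, -2.293, 0.002]
force: [-0.6, 0.1, -0.2]
gripper_width: 53.0
grasp_force: 0.0
```

carry_out(commands=[[[-0.45,0.3,0,0],[-0.9,0.6,0,0],[-0.9,0.6,0,0],[-0.9,0.6,0,0]]])

```text
clock: 2.35
tcp_pos: [593.6, -12.4, 326.8]
ee_rot: [-2.146, -2.293, 0.003]
force: [0.3, 0.3, -0.1]
gripper_width: 52.8
grasp_force: 0.0
```

carry_out(commands=[[[-0.45,0.3,0,0],[-0.9,0.56,0,0],[-0.9,0.56,0,0],[-0.9,0.56,0,0],[-0.9,0.56,0,0],[-0.9,0.56,0,0]]])

```text
clock: 2.85
tcp_pos: [665.6, -110.4, 328.6]
ee_rot: [-2.141, -2.298, -0.0]
force: [-0.6, 0.3, -0.1]
gripper_width: 53.1
grasp_force: 0.0
```

```bash
python3 - <<'E'
from h import *
o=bot.observe();m=vision.camera_model("wrist");i=vision.capture("wrist")
print(o["clock"],o["tcp_pos"],o["ee_rot"],o["joints"]); cv2.imwrite("pics/w1.png",i[:,:,::-1])
print({k:np.round(v,4).tolist() for k,v in m.items()})
print(move([665.3,-113.9,330],.0686,o)); np.savez("w1.npz",**m)
E
```

```text
2.85 [ 665.55259511 -110.35588052  328.566045  ] [-2.14137312e+00 -2.29754616e+00 -1.58359378e-04] [-3.39539916e-01  5.90164947e-01  6.88776674e-01  4.55439666e-04
  1.86339987e+00 -4.09745042e-01]
{'fx': 406.8067, 'fy': 406.8067, 'cx': 318.2568, 'cy': 240.2985, 'position': [658.5963, -25.6117, 474.1246], 'attitude': [-0.33, -0.0102, 0.071]}
[-0.0293 -0.0042 -0.012   0.0006]
```

View pics/w1.png

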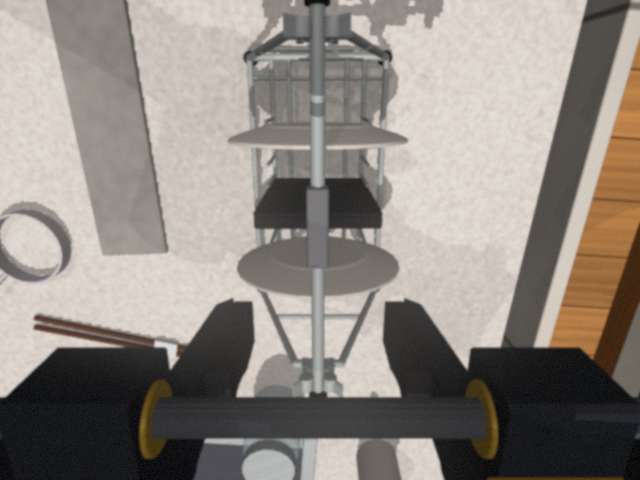

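The wrist picture shows the bar vertical at u≈318. The grip spans rows 187–266, the collars are at (318,3) and (319,399), and the lid's top edge spans (255–381, 212–227). The plates are at rows 135 and 265.

```bash
python3 - <<'E'
from h import *
m=dict(np.load("w1.npz"))
i=cv2.imread("pics/w1.png"); g=cv2.cvtColor(i,6)
for v in (60,160,300,340): print(v, g[v,300:336].tolist())
a,b=onz(m,318,3,192),onz(m,318.5,399,192)
print(a,b,np.linalg.norm(a-b),(a+b)/2)
G=[onz(m,317.8,187,200),onz(m,317.3,267,200)];print(G,np.mean(G,0))
print("lid",[onz(m,*p,172).round(1) for p in[(255,214),(381,214),(255,227),(381,227)]])
print("plates",[onz(m,318,v,177).round(1) for v in(140,)])
E
```

```text
60 [100, 97, 93, 95, 94, 95, 97, 94, 92, 90, 93, 100, 103, 112, 116, 125, 126, 125, 127, 118, 115, 112, 104, 99, 93, 95, 95, 94, 95, 95, 95, 92, 95, 96, 91, 94]
160 [131, 131, 131, 131, 131, 127, 126, 126, 123, 123, 125, 134, 146, 158, 169, 178, 183, 184, 183, 174, 170, 157, 145, 130, 126, 126, 130, 130, 130, 129, 129, 130, 133, 134, 134, 133]
300 [207, 205, 199, 198, 199, 195, 197, 199, 197, 197, 183, 161, 143, 143, 152, 163, 171, 175, 173, 167, 161, 153, 143, 146, 167, 189, 198, 200, 203, 201, 202, 205, 204, 204, 205, 204]
340 [213, 213, 214, 216, 217, 220, 215, 216, 218, 216, 210, 186, 155, 142, 152, 163, 171, 175, 173, 169, 162, 152, 148, 145, 170, 199, 209, 212, 212, 213, 205, 206, 207, 208, 211, 212]
[653.94803953  30.80935424 192.        ] [ 675.36582935 -263.61762895  192.        ] 295.2049629580907 [ 664.65693444 -116.40413736  192.        ]
[array([661.80330608, -81.02580012, 200.        ]), array([ 665.62485394, -139.87620859,  200.        ])] [ 663.71408001 -110.45100435  200.        ]
lid [array([ 615.5, -111.1,  172. ]), array([ 712. , -104.1,  172. ]), array([ 615.7, -121.5,  172. ]), array([ 713.3, -114.5,  172. ])]
plates [array([659.8, -51.9, 177. ])]
```

carry_out(commands=[[[-0.02,-0.01,0.3,-0.001],[-0.02,-0.01,0.6,-0.001],[-0.02,-0.01,0.85,-0.001],[-0.02,-0.01,0.85,-0.001],[-0.02,-0.01,0.85,-0.001]]])

```text
clock: 3.32
tcp_pos: [664.1, -112.6, 227.4]
ee_rot: [-2.137, -2.301, 0.001]
force: [0.6, 0.3, 0.9]
gripper_width: 52.9
grasp_force: 0.0
```

```bash
python3 - <<'E'
from h import *
o=bot.observe();print(o["clock"],o["tcp_pos"])
print(move([664.2,-113,186],.0725,o))
E
```

```text
3.3167 [ 664.12451089 -112.62942084  227.42470804]
[-0.0033  0.0008  0.3452  0.0004]
```

carry_out(commands=[[[0,0,0.2,0],[0,0,0.345,0],[0,0,0.345,0],[0,0,0.345,0]]])

```text
clock: 3.65
tcp_pos: [665.2, -113.8, 187.8]
ee_rot: [2.137, 2.299, 0.002]
force: [0.3, 0.1, 1.2]
gripper_width: 53.0
grasp_force: 0.0
```

carry_out(commands=[[[0,0,0,0],[0,0,0,0],[0,0,0,0],[0,0,0,0],[0,0,0,0],[0,0,0,0],[0,0,0,0],[0,0,0,0]]], fingers=-1, grip_force=40)

```text
clock: 4.32
tcp_pos: [664.7, -114.2, 185.6]
ee_rot: [2.14, 2.3, 0.0]
force: [-0.4, 0.4, 2.3]
gripper_width: 15.4
grasp_force: 40.0
```

```bash
python3 - <<'E'
from h import *
o=bot.observe();print({k:np.round(v,3).tolist() for k,v in o.items() if k in("clock","tcp_pos","ee_rot","force","wrist_torque","gripper_width","grasp_force")})
cv2.imwrite("pics/w2.png",vision.capture("wrist")[:,:,::-1])
E
```

```text
{'clock': 4.317, 'tcp_pos': [664.698, -114.206, 185.588], 'ee_rot': [2.14, 2.3, 0.0], 'force': [-0.432, 0.398, 2.266], 'wrist_torque': [-0.08, 0.098, 0.066], 'grasp_force': 40.0, 'gripper_width': 15.436}
```

carry_out(commands=[[[0,0,-0.03,0],[0,0,-0.06,0],[0,0,-0.09,0],[0,0,-0.12,0],[0,0,-0.15,0],[0,0,-0.2,0],[0,0,-0.3,0],[0,0,-0.45,0],[0,0,-0.6,0],[0,0,-0.8,0],[0,0,-0.8,0],[0,0,-0.8,0]]])

```text
clock: 5.37
tcp_pos: [664.8, -114.1, 282.7]
ee_rot: [2.138, 2.298, 0.002]
force: [0.7, 0.4, -2.3]
gripper_width: 15.7
grasp_force: 40.0
```

```bash
python3 - <<'E'
from h import *
o=bot.observe();print({k:np.round(v,3).tolist() for k,v in o.items() if k in("clock","tcp_pos","ee_rot","force","wrist_torque","gripper_width","grasp_force")})
m=vision.camera_model("wrist");cv2.imwrite("pics/w3.png",vision.capture("wrist")[:,:,::-1])
C=np.array([[453,117],[489,-216],[406,-223],[371,108]]);y=(C[0]+C[3]-C[1]-C[2])/2;yaw=np.arctan2(y[1],y[0])-np.pi/2
print(yaw,move([429.9,-53.5,130],yaw,o)); np.savez("w3.npz",**m)
E
```

```text
{'clock': 5.367, 'tcp_pos': [664.827, -114.096, 282.743], 'ee_rot': [2.138, 2.298, 0.002], 'force': [0.687, 0.379, -2.336], 'wrist_torque': [-0.114, 0.049, -0.053], 'grasp_force': 39.995, 'gripper_width': 15.684}
0.10652296326654209 [ 0.6468 -1.92    1.2661 -0.0109]
```

View pics/w3.png

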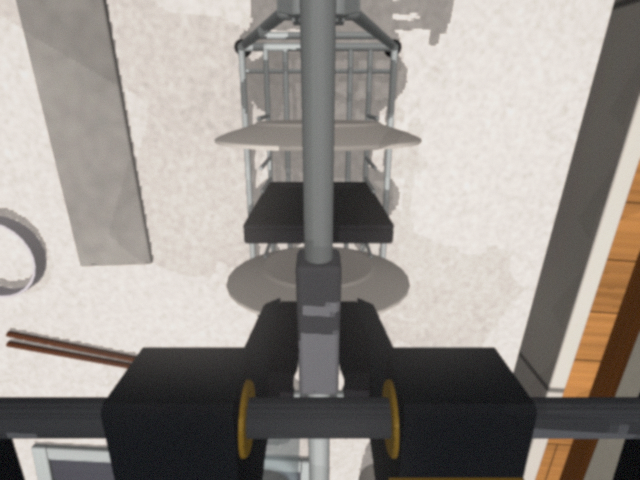

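The bar is free and held level in the gripper. The mat's near-end corners are at (80,264) and (151,263), and its edges run to (20,0) and (105,0).

```bash
python3 - <<'E'
from h import *
m=dict(np.load("w3.npz"))
A=[onz(m,*p,8)[:2] for p in[(80,264),(151,263),(20,0),(105,0)]];print(np.round(A,1))
for i,j in((0,2),(1,3)): d=A[j]-A[i];print(np.arctan2(d[1],d[0])-np.pi/2)
d=(A[2]-A[0])/np.linalg.norm(A[2]-A[0])+(A[3]-A[1])/np.linalg.norm(A[3]-A[1]);d/=np.linalg.norm(d)
c=(A[0]+A[1])/2+d*165;yaw=np.arctan2(d[1],d[0])-np.pi/2;print(c,yaw,move([*c,200],yaw))
E
```

```text
[[ 406.  -220.6]
 [ 484.9 -213.7]
 [ 382.1   36.6]
 [ 458.9   42.3]]
0.0928388148505419
0.1013678868915302
[429.47312853 -52.95317627] 0.09710335087103616 [ 0.6487 -1.9162  0.6748 -0.0079]
```

carry_out(commands=[[[0.1,-0.3,0,-0.008],[0.2,-0.6,0,-0.008],[0.32,-0.95,0,-0.008],[0.32,-0.95,0,-0.008]]])

```text
clock: 5.75
tcp_pos: [541.1, -81.2, 278.8]
ee_rot: [-2.104, -2.321, 0.006]
force: [0.8, 0.7, -1.2]
gripper_width: 15.8
grasp_force: 40.0
```

carry_out(commands=[[[0.1,-0.3,0.2,0],[0.2,-0.6,0.4,0],[0.33,-0.97,0.7,0],[0.33,-0.97,0.9,0],[0.33,-0.97,0.9,0],[0.33,-0.97,0.9,0]]])

```text
clock: 6.25
tcp_pos: [426.6, -55.2, 171.7]
ee_rot: [-2.108, -2.323, 0.003]
force: [1.2, 0.1, -1.3]
gripper_width: 15.5
grasp_force: 40.0
```

```bash
python3 - <<'E'
from h import *
o=bot.observe();print(o["clock"],o["tcp_pos"]);print(move([429.5,-53,30],.097,o),move([429.5,-53,10],.097,o))
E
```

```text
6.25 [426.60226717 -55.20700162 171.70270528]
[0.0128 0.0316 1.1808 0.    ] [0.0123 0.0325 1.3474 0.    ]
```

carry_out(commands=[[[0,0.02,0.3,0],[0.01,0.02,0.6,0],[0.01,0.02,0.9,0],[0.01,0.02,1,0],[0.01,0.02,1,0],[0.01,0.02,1,0],[0.01,0.02,1,0]]])

```text
clock: 6.83
tcp_pos: [432.5, -55.2, 54.7]
ee_rot: [2.109, 2.325, 0.002]
force: [0.6, 0.5, -1.4]
gripper_width: 16.0
grasp_force: 40.0
```

```bash
python3 - <<'E'
from h import *
o=bot.observe();print(o["clock"],o["tcp_pos"],o["force"],o["wrist_torque"]);print(move([429.5,-53,10],.097,o))
E
```

```text
6.8333 [432.50884904 -55.19258529  54.67268529] [ 0.62624884  0.50491968 -1.44920806] [-0.04193414  0.0730324   0.02792997]
[ 2.120e-02 -2.430e-02  3.722e-01  1.000e-04]
```

carry_out(commands=[[[0.02,-0.02,0.15,0],[0.02,-0.02,0.25,0],[0.02,-0.02,0.31,0],[0.02,-0.02,0.34,0],[0.02,-0.02,0.35,0],[0.02,-0.02,0.36,0],[0.02,-0.02,0.36,0],[0.02,-0.02,0.36,0]]])

```text
clock: 7.5
tcp_pos: [428.6, -52.6, 10.7]
ee_rot: [2.11, 2.326, 0.001]
force: [-0.1, 0.8, 1.0]
gripper_width: 15.6
grasp_force: 40.0
```

carry_out(commands=[[[0,0,0.008,0],[0,0,0.012,0],[0,0,0.012,0],[0,0,0.012,0]]])

```text
clock: 7.83
tcp_pos: [428.6, -52.6, 9.8]
ee_rot: [2.109, 2.325, 0.001]
force: [-1.7, 2.4, 16.4]
gripper_width: 15.8
grasp_force: 40.0
```

carry_out(commands=[[[0,0,-0.01,0],[0,0,-0.01,0],[0,0,-0.01,0],[0,0,-0.01,0],[0,0,-0.01,0]]], fingers=-0.2)

```text
clock: 8.25
tcp_pos: [428.0, -52.4, 9.8]
ee_rot: [-2.111, -2.326, 0.0]
force: [-0.1, 0.5, -0.8]
gripper_width: 35.2
grasp_force: 0.0
```

carry_out(commands=[[[0,0,-0.1,0],[0,0,-0.4,0],[0,0,-0.7,0],[0,0,-1,0],[0,0,-1,0],[0,0,-1,0]]])

```text
clock: 8.75
tcp_pos: [428.6, -52.6, 131.0]
ee_rot: [2.108, 2.324, 0.002]
force: [0.5, 0.2, 0.1]
gripper_width: 34.9
grasp_force: 0.0
```

carry_out(commands=[[[-0.1,0.3,-0.3,-0.04],[-0.1,0.5,-0.6,-0.08],[-0.2,0.8,-0.9,-0.12],[-0.25,0.95,-0.95,-0.16],[-0.25,0.95,-0.95,-0.2],[-0.25,0.95,-0.95,-0.24],[-0.25,0.95,-0.95,-0.28],[-0.25,0.95,-0.95,-0.32],[-0.25,0.95,-0.95,-0.36],[-0.25,0.95,-0.95,-0.4],[-0.25,0.95,-0.95,-0.44],[-0.25,0.95,-0.95,-0.48],[-0.25,0.95,-0.95,-0.49]]])

```text
clock: 9.83
tcp_pos: [544.2, -71.2, 241.4]
ee_rot: [0.113, -3.136, -0.002]
force: [0.4, -0.1, -0.3]
gripper_width: 35.8
grasp_force: 0.0
```

```bash
python3 - <<'E'
from h import *
o=bot.observe();print(o["clock"],o["tcp_pos"],o["joints"],o["gripper_width"]);print(move([664.2,-113,270],.0725+np.pi/2,o))
m=vision.camera_model("wrist"); print(m["position"]);
cv2.imwrite("pics/t2.png",vision.capture("top")[:,:,::-1])
E
```

```text
9.8333 [544.23643915 -71.15776415 241.39714785] [-3.45737494e-01  3.78496467e-01  1.29291578e+00 -4.19148995e-05
  1.47419806e+00 -1.98872444e+00] 35.81551159910608
[-9.711e-01 -4.195e-01 -2.426e-01 -1.000e-04]
[458.97218697 -77.4134854  387.20925402]
```

carry_out(commands=[[[-0.3,-0.12,-0.1,0],[-0.6,-0.25,-0.2,0],[-0.97,-0.42,-0.2,0],[-0.97,-0.42,-0.2,0],[-0.97,-0.42,-0.2,0],[-0.97,-0.42,-0.2,0]]])

```text
clock: 10.38
tcp_pos: [663.7, -113.7, 265.5]
ee_rot: [0.102, -3.137, -0.002]
force: [1.0, 0.2, -0.5]
gripper_width: 35.7
grasp_force: 0.0
```

```bash
python3 - <<'E'
from h import *
o=bot.observe();print(o["clock"],o["tcp_pos"]);
m=vision.camera_model("wrist"); i=vision.capture("wrist")[:,:,::-1]; cv2.imwrite("pics/w4.png",i); np.savez("w4.npz",**m)
t=cv2.imread("pics/t2.png"); k=np.hstack([i,cv2.resize(t[230:310,270:400],(160,98))[:,:] if 0 else np.zeros((480,160,3),np.uint8)]); k[:110,640:]=cv2.resize(t[235:315,275:405],(160,110))
cv2.imwrite("pics/w4b.png",k); print(move([664.2,-113,138],.0725+np.pi/2,o))
E
```

```text
10.3833 [ 663.73260797 -113.74043122  265.54752685]
[-0.0078  0.0043  1.0629 -0.0024]
```

View pics/w4b.png

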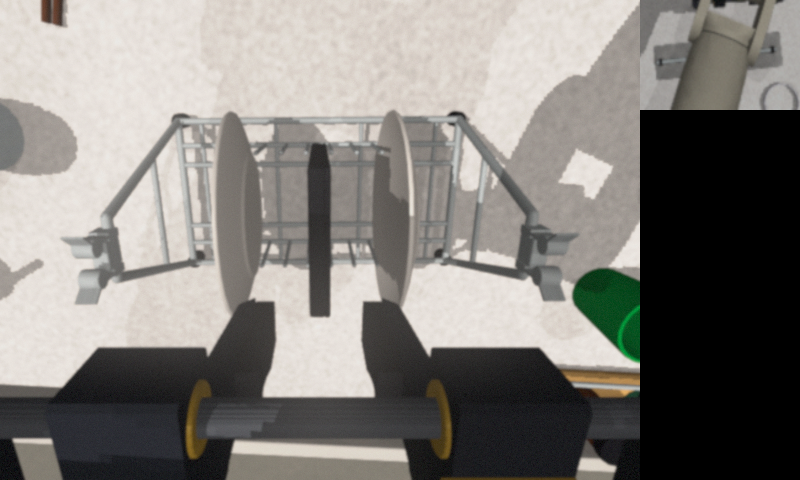

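The wrist picture shows the lid edge-on at u≈319, centred between the fingers at u 275 and 362, and clear of both plates. The empty brackets are at (95,265) and (545,265), and the top inset shows the bar lying on the mat.

```bash
python3 - <<'E'
from h import *
m=dict(np.load("w4.npz"))
for p in[(319,316),(319.5,190),(93,238),(92,285),(545,238),(549,285)]: print(p,onz(m,*p,172 if 300<p[0]<330 else 213).round(1))
E
```

```text
(319, 316) [ 712.1 -109.6  172. ]
(319.5, 190) [ 627.6 -114.9  172. ]
(93, 238) [ 651.7 -230.   213. ]
(92, 285) [ 678.4 -233.5  213. ]
(545, 238) [636.5   1.7 213. ]
(549, 285) [662.5  10.3 213. ]
```

carry_out(commands=[[[-0.01,0.0,0.2,0],[-0.01,0.0,0.4,0],[-0.01,0.0,0.6,0],[-0.01,0.0,0.8,0],[-0.01,0.0,0.8,0],[-0.01,0.0,0.8,0]]])

```text
clock: 10.93
tcp_pos: [664.2, -113.2, 172.1]
ee_rot: [0.103, -3.138, -0.001]
force: [1.2, -0.4, 0.8]
gripper_width: 35.6
grasp_force: 0.0
```

carry_out(commands=[[[0,0.0,0.15,0],[0,0.0,0.25,0],[0,0.0,0.27,0],[0,0.0,0.27,0],[0,0.0,0.27,0]]])

```text
clock: 11.35
tcp_pos: [665.7, -113.8, 141.5]
ee_rot: [-0.103, 3.137, -0.002]
force: [0.1, -0.2, 0.4]
gripper_width: 35.6
grasp_force: 0.0
```

carry_out(commands=[[[0,0,0,0],[0,0,0,0],[0,0,0,0],[0,0,0,0],[0,0,0,0],[0,0,0,0],[0,0,0,0]]], fingers=-1, grip_force=20)

```text
clock: 11.93
tcp_pos: [665.4, -113.7, 140.1]
ee_rot: [-0.103, 3.139, -0.0]
force: [-0.4, 0.5, 5.1]
gripper_width: 13.7
grasp_force: 20.0
```

carry_out(commands=[[[0,0,-0.05,0],[0,0,-0.15,0],[0,0,-0.3,0],[0,0,-0.45,0],[0,0,-0.6,0],[0,0,-0.8,0],[0,0,-1,0],[0,0,-1,0],[0,0,-1,0]]])

```text
clock: 12.68
tcp_pos: [665.3, -113.8, 260.1]
ee_rot: [-0.103, 3.138, -0.001]
force: [-0.3, 0.6, -0.6]
gripper_width: 13.7
grasp_force: 20.0
```

```bash
python3 - <<'E'
from h import *
o=bot.observe();print(o["clock"],o["tcp_pos"],o["gripper_width"],o["grasp_force"],o["wrist_torque"])
y=np.array([-43.7,154.9]);y/=np.linalg.norm(y);yaw=np.arctan2(y[1],y[0]);print(yaw,np.array([533.4,297.5])+44*y)
print(move([*(np.array([533.4,297.5])+44*y),345],yaw,o))
E
```

```text
12.6833 [ 665.29924263 -113.75636524  260.13541509] 13.683139055335324 19.97524955368135 [ 0.03519653  0.03197146 -0.00211588]
1.8457675010363865 [521.45315545 339.84705309]
[ 0.946   3.8503 -0.7115 -0.0665]
```

carry_out(commands=[[[0,0,-0.2,0],[0,0,-0.4,0],[0,0,-0.7,0],[0,0,-0.7,0],[0,0,-0.7,0]]])

```text
clock: 13.1
tcp_pos: [665.4, -113.8, 343.4]
ee_rot: [-0.104, 3.139, -0.001]
force: [0.0, 0.5, -2.9]
gripper_width: 14.0
grasp_force: 20.0
```

carry_out(commands=[[[0.07,0.3,0,-0.02],[0.15,0.6,0,-0.04],[0.23,0.95,0,-0.06],[0.23,0.95,0,-0.066]]])

```text
clock: 13.43
tcp_pos: [627.9, 4.2, 341.9]
ee_rot: [0.441, -3.107, -0.005]
force: [0.6, 0.4, 0.3]
gripper_width: 13.7
grasp_force: 20.0
```

carry_out(commands=[[[0.1,0.3,0,0],[0.2,0.6,0,0],[0.4,0.9,0,0],[0.4,0.9,0,0],[0.4,0.9,0,0],[0.4,0.9,0,0]]])

```text
clock: 13.93
tcp_pos: [554.8, 88.9, 342.0]
ee_rot: [0.428, -3.11, -0.0]
force: [-0.4, -0.0, -0.5]
gripper_width: 13.6
grasp_force: 20.0
```

```bash
python3 - <<'E'
from h import *
o=bot.observe();print(o["clock"],o["tcp_pos"],o["gripper_width"])
m=vision.camera_model("wrist"); i=vision.capture("wrist")[:,:,::-1]; cv2.imwrite("pics/w5.png",i); np.savez("w5.npz",**m)
print(move([521.4,339.8,345],1.846,o))
E
```

```text
13.9333 [554.83165766  88.94933818 342.02574039] 13.602601391241143
[-2.9580e-01  2.0881e+00 -2.4500e-02 -6.0000e-04]
```

View pics/w5.png

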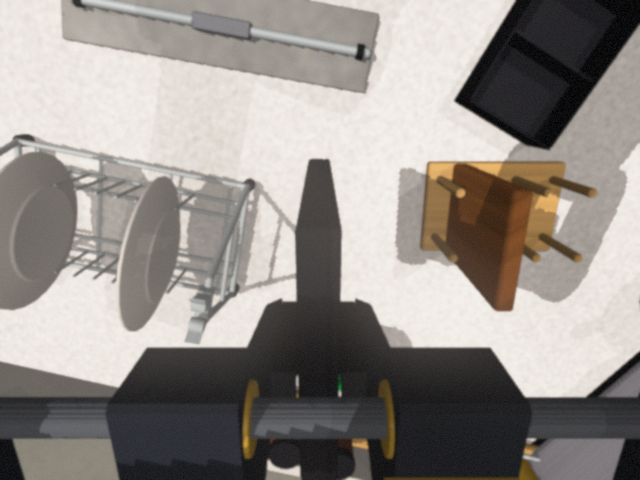

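The wrist picture shows:
- The bar lies along the mat, with collars at (78,2) and (363,52) and its grip at (222,24).
- The stand's dowel tops are at (595,192), (579,258), (548,186), (536,255), (462,189) and (455,257), with the board between the near pairs. The far slot is free.

```bash
python3 - <<'E'
from h import *
m=dict(np.load("w5.npz"))
D=np.array([onz(m,*p,89)[:2] for p in[(594,192),(579,257),(547,186),(535,255),(462,189),(455,257)]]);print(D.round(1))
L=np.array([[-35,66],[35,66],[-35,22],[35,22],[-35,-66],[35,-66]])
A=cv2.estimateAffinePartial2D(L.astype(float),D)[0];print(A,np.hypot(A[0,0],A[1,0]))
slot=A@[0,44,1];yaw=np.arctan2(A[1,1],A[0,1]);print(slot,yaw,move([*slot,345],yaw))
a,b=onz(m,78,2,16),onz(m,363,52,16);g=onz(m,222,24,24);print(a,b,np.linalg.norm(a-b),(a+b)/2,g)
E
```

```text
[[479.5 353.8]
 [546.4 371.9]
 [486.7 306. ]
 [556.9 326.4]
 [512.3 226. ]
 [581.7 246.5]]
[[ 9.58490348e-01 -2.58211029e-01  5.29788189e+02]
 [ 2.58211029e-01  9.58490348e-01  2.98895801e+02]] 0.9926614140102147
[518.42690374 341.06937657] 1.8339427450235246 [-0.2703  2.1099 -0.0241  0.0029]
[ 445.54834433 -195.71107656   16.        ] [411.12704306  98.56837154  16.        ] 296.28570595462736 [428.3376937  -48.57135251  16.        ] [426.27769674 -48.30352306  24.        ]
```

carry_out(commands=[[[-0.04,0.3,0,0],[-0.08,0.6,0,0],[-0.13,0.95,0,0],[-0.13,0.95,0,0]]])

```text
clock: 14.32
tcp_pos: [538.7, 207.7, 342.3]
ee_rot: [0.434, -3.11, -0.003]
force: [0.2, -0.6, -1.4]
gripper_width: 14.1
grasp_force: 20.0
```

carry_out(commands=[[[-0.04,0.3,0,0],[-0.08,0.6,0,0],[-0.13,0.95,0,0],[-0.13,1,0,0],[-0.13,1,0,0],[-0.13,1,0,0]]])

```text
clock: 14.82
tcp_pos: [522.6, 322.2, 342.4]
ee_rot: [0.427, -3.111, 0.001]
force: [0.5, -1.2, -0.8]
gripper_width: 13.8
grasp_force: 20.0
```

```bash
python3 - <<'E'
from h import *
o=bot.observe();print(o["clock"],o["tcp_pos"],o["gripper_width"]);print(move([519,340.7,234],1.838,o),move([519,340.7,132],1.838,o))
E
```

```text
14.8167 [522.61998855 322.17142798 342.42968612] 13.820508859646107
[-0.0138  0.1574  0.9035  0.0017] [-1.5000e-02  1.5800e-01  1.7535e+00  1.7000e-03]
```

carry_out(commands=[[[-0.01,0.158,0,0.002],[-0.01,0.158,0.2,0.002],[-0.01,0.158,0.5,0.002],[-0.01,0.158,0.8,0.002],[-0.01,0.158,0.95,0.002],[-0.01,0.158,0.95,0.002],[-0.01,0.158,0.95,0.002]]])

```text
clock: 15.4
tcp_pos: [518.6, 340.0, 229.6]
ee_rot: [0.414, -3.113, 0.001]
force: [0.0, -0.3, -0.0]
gripper_width: 13.8
grasp_force: 20.0
```

```bash
python3 - <<'E'
from h import *
o=bot.observe();print(o["clock"],o["tcp_pos"],o["gripper_width"]);print(move([519,340.7,132],1.838,o))
E
```

```text
15.4 [518.64049646 340.0186663  229.58916593] 13.825344928905423
[-5.100e-03  5.000e-03  8.132e-01 -8.000e-04]
```

carry_out(commands=[[[0,0,0.2,0],[0,0,0.4,0],[0,0,0.55,0],[0,0,0.65,0],[0,0,0.72,0],[0,0,0.76,0],[0,0,0.78,0],[0,0,0.78,0],[0,0,0.78,0]]])

```text
clock: 16.15
tcp_pos: [518.2, 341.6, 136.9]
ee_rot: [-0.418, 3.112, 0.001]
force: [-0.9, -0.3, -0.7]
gripper_width: 14.0
grasp_force: 20.0
```

carry_out(commands=[[[0,0,0.01,0],[0,0,0.02,0],[0,0,0.03,0],[0,0,0.03,0],[0,0,0.03,0]]])

```text
clock: 16.57
tcp_pos: [517.7, 341.6, 132.3]
ee_rot: [0.418, -3.114, 0.0]
force: [0.7, -0.5, -0.8]
gripper_width: 14.1
grasp_force: 20.0
```

carry_out(commands=[[[0,0,0.01,0],[0,0,0.02,0],[0,0,0.02,0],[0,0,0.02,0]]])

```text
clock: 16.9
tcp_pos: [517.9, 341.8, 131.6]
ee_rot: [-0.418, 3.112, 0.001]
force: [-3.0, -1.5, 10.9]
gripper_width: 13.8
grasp_force: 20.0
```

carry_out(commands=[[[0,0,-0.01,0],[0,0,-0.01,0],[0,0,-0.01,0],[0,0,-0.01,0],[0,0,-0.01,0]]], fingers=-0.3)

```text
clock: 17.32
tcp_pos: [517.7, 341.5, 130.9]
ee_rot: [0.418, -3.113, 0.0]
force: [-0.2, -0.4, -0.6]
gripper_width: 30.6
grasp_force: 0.0
```

carry_out(commands=[[[0,0,-0.1,0],[0,0,-0.3,0],[0,0,-0.6,0],[0,0,-0.9,0],[0,0,-0.9,0]]])

```text
clock: 17.73
tcp_pos: [519.5, 342.4, 246.4]
ee_rot: [-0.417, 3.102, 0.005]
force: [1.1, 0.7, 0.6]
gripper_width: 31.1
grasp_force: 0.0
```

```bash
python3 - <<'E'
from h import *
o=bot.observe();print(o["clock"],o["tcp_pos"],o["gripper_width"],o["joints"])
m=vision.camera_model("wrist"); i=vision.capture("wrist")[:,:,::-1]; cv2.imwrite("pics/w6.png",i); np.savez("w6.npz",**m)
yaw=np.arctan2(98.57+195.7,411.13-445.55)-np.pi/2
print(yaw,move([427.8,-48.5,150],yaw,o))
E
```

```text
17.7333 [519.46790636 342.41265636 246.37198088] 31.052554601454418 [ 3.92796113e-01  5.00459403e-01  1.07576751e+00 -1.19969113e-05
  1.55328354e+00 -1.44507203e+00]
0.11643832232094842 [ 1.606  -2.9417  0.7795 -0.452 ]
```

View pics/w6.png

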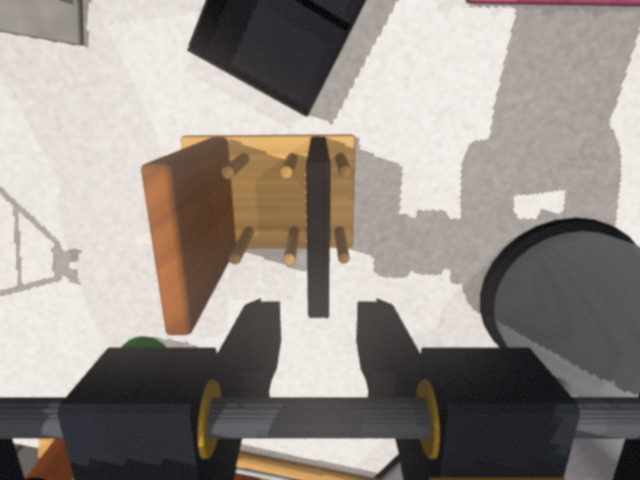

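The wrist picture shows the lid standing upright at (318,160–316) between the far dowel pairs, with the board untouched. Now back to the bar.

carry_out(commands=[[[0.1,-0.2,-0.1,0.04],[0.3,-0.5,-0.2,0.08],[0.5,-0.9,-0.2,0.12],[0.54,-0.98,-0.2,0.16],[0.54,-0.98,-0.2,0.2],[0.54,-0.98,-0.2,0.24],[0.54,-0.98,-0.2,0.28],[0.54,-0.98,-0.2,0.32],[0.54,-0.98,-0.2,0.36],[0.54,-0.98,-0.2,0.4],[0.54,-0.98,-0.2,0.44],[0.54,-0.98,-0.2,0.48],[0.54,-0.98,-0.2,0.52],[0.54,-0.98,-0.2,0.548],[0.54,-0.98,-0.2,0.548],[0.54,-0.98,-0.2,0.548]]], fingers=-0.1)

```text
clock: 19.12
tcp_pos: [486.0, 211.0, 262.2]
ee_rot: [-2.085, -2.349, 0.002]
force: [-0.7, -0.6, -0.4]
gripper_width: 39.5
grasp_force: 0.0
```

```bash
python3 - <<'E'
from h import *
o=bot.observe();print(o["clock"],o["tcp_pos"],o["gripper_width"],o["joints"])
print(move([427.8,-48.5,150],.1164,o))
E
```

```text
19.1167 [486.00647488 210.97873661 262.19512425] 39.542878762673155 [ 1.85955784e-01  3.29596610e-01  1.30751722e+00 -5.72837130e-05
  1.50610628e+00  6.68137787e-02]
[-2.0892e+00 -7.3710e-01  9.3650e-01  9.0000e-04]
```

carry_out(commands=[[[-0.3,-0.1,0,0],[-0.6,-0.22,0,0],[-0.95,-0.36,0,0],[-1,-0.36,0,0]]])

```text
clock: 19.45
tcp_pos: [455.7, 83.4, 262.8]
ee_rot: [-2.088, -2.347, 0.003]
force: [0.5, -0.7, 1.1]
gripper_width: 39.6
grasp_force: 0.0
```

carry_out(commands=[[[-0.3,-0.1,0.1,0],[-0.6,-0.22,0.2,0],[-0.95,-0.36,0.4,0],[-1,-0.37,0.4,0],[-1,-0.37,0.4,0],[-1,-0.37,0.4,0]]])

```text
clock: 19.95
tcp_pos: [427.2, -37.5, 215.0]
ee_rot: [-2.088, -2.346, -0.0]
force: [-0.2, -0.6, -0.4]
gripper_width: 39.8
grasp_force: 0.0
```

```bash
python3 - <<'E'
from h import *
o=bot.observe();print(o["clock"],o["tcp_pos"],o["gripper_width"])
m=vision.camera_model("wrist"); i=vision.capture("wrist")[:,:,::-1]; cv2.imwrite("pics/w7.png",i); np.savez("w7.npz",**m)
print(move([427.8,-48.5,150],.1164,o))
print("expected grip px",proj(m,[[427.8,-48.5,24],[445.5,-195.7,16],[411,98.6,16]]))
E
```

```text
19.95 [427.17291883 -37.54582348 215.01509498] 39.75692495559165
[-9.160e-02 -5.200e-03  5.417e-01 -1.000e-04]
expected grip px [[319.05674148 219.08197944]
 [319.3307665  360.21736906]
 [319.84716193  28.56602212]]
```

View pics/w7.png

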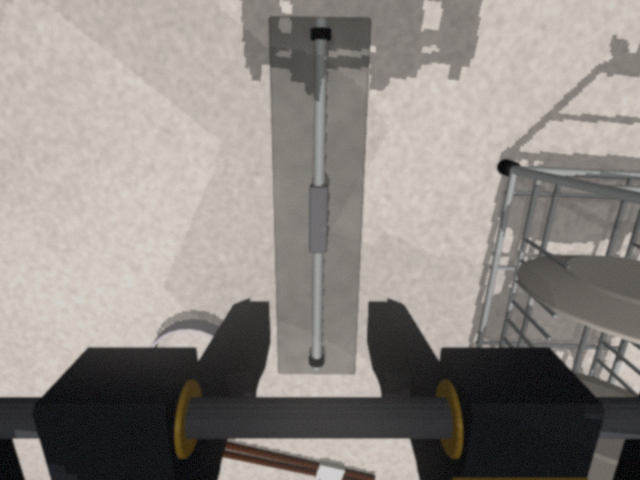

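```bash
python3 - <<'E'
from h import *
m=dict(np.load("w7.npz"))
a,b=onz(m,320.5,33,16),onz(m,316.5,360,16);d=a-b
print(a,b,(a+b)/2,np.linalg.norm(d),np.arctan2(d[1],d[0])-np.pi/2, onz(m,318,186,24),onz(m,318,252,24))
for rv in ([2.11,2.326,0.001],[-2.111,-2.326,0],[2.14,2.3,0]):
    t=R.from_rotvec(rv).apply([0,1,0]);print(np.arctan2(t[1],t[0]))
print(move([428.2,-52.5,130],.098),move([428.2,-52.5,10],.098))
E
```

```text
[411.85247699  95.64727837  16.        ] [ 442.67092745 -195.77940106   16.        ] [427.26170222 -50.06606134  16.        ] 293.05167867738174 0.10535868958651484 [423.545411   -20.07001774  24.        ] [430.42187295 -78.5956794   24.        ]
0.09730843950685063
0.09683664179981173
0.07204089885850076
[-0.1297 -0.0093  0.7113  0.0062] [-0.1299 -0.0098  1.7113  0.0062]
```

carry_out(commands=[[[-0.04,0,0.2,0.006],[-0.09,-0.01,0.45,0.006],[-0.13,-0.01,0.75,0.006],[-0.13,-0.01,0.95,0.006],[-0.13,-0.01,0.95,0.006],[-0.13,-0.01,0.95,0.006]]])

```text
clock: 20.5
tcp_pos: [428.1, -52.1, 101.4]
ee_rot: [-2.107, -2.328, 0.0]
force: [0.1, 0.1, 0.5]
gripper_width: 39.5
grasp_force: 0.0
```

```bash
python3 - <<'E'
from h import *
o=bot.observe();print(o["clock"],o["tcp_pos"],o["gripper_width"]);print(move([428.2,-52.5,10],.098,o))
E
```

```text
20.5 [428.05602635 -52.0999492  101.36217304] 39.54340976122923
[-4.000e-03  1.500e-03  7.613e-01  5.000e-04]
```

carry_out(commands=[[[0,0,0.2,0],[0,0,0.4,0],[0,0,0.55,0],[0,0,0.67,0],[0,0,0.74,0],[0,0,0.76,0],[0,0,0.76,0],[0,0,0.76,0],[0,0,0.76,0]]])

```text
clock: 21.25
tcp_pos: [428.3, -53.2, 10.9]
ee_rot: [2.109, 2.326, 0.001]
force: [1.0, -0.5, 0.2]
gripper_width: 40.1
grasp_force: 0.0
```

carry_out(commands=[[[0,0,0,0],[0,0,0,0],[0,0,0,0],[0,0,0,0],[0,0,0,0],[0,0,0,0],[0,0,0,0],[0,0,0,0]]], fingers=-1, grip_force=45)

```text
clock: 21.92
tcp_pos: [427.8, -53.2, 10.1]
ee_rot: [2.11, 2.326, 0.0]
force: [0.0, 0.0, 5.7]
gripper_width: 15.5
grasp_force: 45.0
```

carry_out(commands=[[[0,0,-0.05,0],[0,0,-0.2,0],[0,0,-0.5,0],[0,0,-0.8,0],[0,0,-1,0],[0,0,-1,0]]])

```text
clock: 22.42
tcp_pos: [429.1, -53.6, 133.9]
ee_rot: [2.106, 2.322, 0.004]
force: [1.2, -0.0, -1.6]
gripper_width: 15.3
grasp_force: 45.0
```

carry_out(commands=[[[0,0,-0.3,0],[0,0,-0.6,0],[0,0,-0.95,0],[0,0,-1,0],[0,0,-1,0]]])

```text
clock: 22.83
tcp_pos: [428.0, -53.3, 250.8]
ee_rot: [2.109, 2.325, 0.001]
force: [-0.3, -0.3, -3.7]
gripper_width: 15.3
grasp_force: 45.0
```

```bash
python3 - <<'E'
from h import *
o=bot.observe();print(o["clock"],o["tcp_pos"],o["gripper_width"],o["wrist_torque"]);print(move([664.7,-114.2,250],.072,o))
E
```

```text
22.8333 [428.03079945 -53.2545442  250.79228309] 15.267896850789379 [-0.05779554  0.06527428 -0.02583629]
[-0.6972  1.9135  0.0127  0.0081]
```

carry_out(commands=[[[-0.1,0.3,0,0.008],[-0.2,0.6,0,0.008],[-0.35,0.95,0,0.008],[-0.35,0.95,0,0.008]]])

```text
clock: 23.17
tcp_pos: [548.9, -85.5, 245.0]
ee_rot: [-2.138, -2.296, 0.003]
force: [-1.3, 0.1, -2.6]
gripper_width: 15.4
grasp_force: 45.0
```

carry_out(commands=[[[-0.1,0.3,0,0],[-0.2,0.6,0,0],[-0.35,0.9,0,0],[-0.35,0.95,0,0],[-0.35,0.95,0,0],[-0.35,0.95,0,0]]])

```text
clock: 23.67
tcp_pos: [661.1, -117.2, 247.0]
ee_rot: [-2.137, -2.297, 0.003]
force: [0.0, -0.3, -2.3]
gripper_width: 15.5
grasp_force: 45.0
```

```bash
python3 - <<'E'
from h import *
o=bot.observe();print(o["clock"],o["tcp_pos"],o["gripper_width"],o["wrist_torque"]);print(move([664.7,-114.8,230],.072,o))
E
```

```text
23.6667 [ 661.14831953 -117.21161669  246.95379531] 15.479067473700445 [-0.0617626   0.08865094 -0.01885503]
[1.760e-02 3.160e-02 1.412e-01 1.000e-04]
```

carry_out(commands=[[[0.018,0.03,0,0],[0.018,0.03,0.1,0],[0.018,0.03,0.2,0],[0.018,0.03,0.2,0],[0.018,0.03,0.2,0],[0.018,0.03,0.2,0]]])

```text
clock: 24.17
tcp_pos: [665.1, -114.9, 227.0]
ee_rot: [2.139, 2.3, 0.001]
force: [-0.7, -0.3, -2.5]
gripper_width: 15.9
grasp_force: 45.0
```

```bash
python3 - <<'E'
from h import *
o=bot.observe();print(o["clock"],o["tcp_pos"],o["force"],o["wrist_torque"]);print(move([664.7,-114.8,185.6],.072,o))
E
```

```text
24.1667 [ 665.14396227 -114.85782312  226.99629452] [-0.67191975 -0.31591456 -2.49664127] [-0.11825394  0.09050778  0.05180617]
[ 9.00e-04 -4.00e-03  3.45e-01  1.00e-04]
```

carry_out(commands=[[[0,-0.003,0.04,0],[0,-0.003,0.08,0],[0,-0.003,0.12,0],[0,-0.003,0.16,0],[0,-0.003,0.19,0],[0,-0.003,0.19,0],[0,-0.003,0.19,0]]])

```text
clock: 24.75
tcp_pos: [665.0, -115.1, 202.9]
ee_rot: [-2.14, -2.3, 0.0]
force: [-0.3, 0.7, -1.4]
gripper_width: 15.7
grasp_force: 45.0
```

carry_out(commands=[[[0,0,0.02,0],[0,0,0.04,0],[0,0,0.05,0],[0,0,0.05,0]]])

```text
clock: 25.08
tcp_pos: [665.0, -115.1, 196.9]
ee_rot: [-2.14, -2.3, -0.0]
force: [0.5, 0.7, -2.4]
gripper_width: 15.5
grasp_force: 45.0
```

carry_out(commands=[[[0,0,0.01,0],[0,0,0.02,0],[0,0,0.03,0],[0,0,0.03,0]]])

```text
clock: 25.42
tcp_pos: [665.2, -115.2, 194.9]
ee_rot: [2.138, 2.299, 0.001]
force: [-2.1, 0.7, 5.1]
gripper_width: 15.7
grasp_force: 45.0
```

carry_out(commands=[[[0,0,0.01,0],[0,0,0.02,0],[0,0,0.025,0],[0,0,0.025,0]]])

```text
clock: 25.75
tcp_pos: [665.3, -115.4, 192.7]
ee_rot: [2.138, 2.298, 0.002]
force: [-3.0, -0.2, 9.1]
gripper_width: 15.5
grasp_force: 45.0
```

carry_out(commands=[[[0,0,0.01,0],[0,0,0.02,0],[0,0,0.02,0],[0,0,0.02,0]]])

```text
clock: 26.08
tcp_pos: [665.1, -115.4, 188.7]
ee_rot: [2.139, 2.299, 0.0]
force: [0.9, -0.4, -0.3]
gripper_width: 15.6
grasp_force: 45.0
```

```bash
python3 - <<'E'
from h import *
o=bot.observe();print(o["clock"],o["tcp_pos"],o["force"],o["wrist_torque"])
E
```

```text
26.0833 [ 665.11150885 -115.3825867   188.65213814] [ 0.8708833  -0.42662567 -0.28296156] [-0.45047058  0.03592061 -0.04572886]
```

carry_out(commands=[[[0,0,0.01,0],[0,0,0.015,0],[0,0,0.02,0],[0,0,0.02,0]]])

```text
clock: 26.42
tcp_pos: [665.0, -115.1, 186.0]
ee_rot: [2.14, 2.3, 0.0]
force: [-1.4, -0.8, 3.2]
gripper_width: 15.6
grasp_force: 45.0
```

carry_out(commands=[[[0,0,0.008,0],[0,0,0.012,0],[0,0,0.012,0],[0,0,0.012,0]]])

```text
clock: 26.75
tcp_pos: [665.1, -115.2, 185.9]
ee_rot: [2.139, 2.299, 0.001]
force: [-3.2, -0.6, 10.8]
gripper_width: 15.8
grasp_force: 45.0
```

```bash
python3 - <<'E'
from h import *
o=bot.observe();print(o["clock"],o["tcp_pos"],o["force"],o["wrist_torque"])
E
```

```text
26.75 [ 665.05300981 -115.19378394  185.88377707] [-3.23588082 -0.58456695 10.84366841] [-0.03201559  0.70071496 -0.02394118]
```

carry_out(commands=[[[0,0,0.006,0],[0,0,0.01,0],[0,0,0.01,0],[0,0,0.01,0]]])

```text
clock: 27.08
tcp_pos: [665.1, -115.2, 185.8]
ee_rot: [2.138, 2.298, 0.002]
force: [-5.9, 0.4, 16.5]
gripper_width: 15.7
grasp_force: 45.0
```

carry_out(commands=[[[0,0,-0.02,0],[0,0,-0.02,0],[0,0,-0.02,0],[0,0,-0.02,0],[0,0,-0.02,0]]], fingers=-0.1)

```text
clock: 27.5
tcp_pos: [664.9, -115.0, 184.8]
ee_rot: [-2.139, -2.299, 0.001]
force: [0.1, -0.7, 0.1]
gripper_width: 39.4
grasp_force: 0.0
```

carry_out(commands=[[[0,0,-0.1,0],[0,0,-0.3,0],[0,0,-0.6,0],[0,0,-0.9,0],[0,0,-0.9,0]]])

```text
clock: 27.92
tcp_pos: [666.2, -115.4, 301.0]
ee_rot: [2.132, 2.292, 0.008]
force: [1.2, 0.1, 0.4]
gripper_width: 39.4
grasp_force: 0.0
```

carry_out(commands=[[[0,0,-0.25,0],[0,0,-0.25,0],[0,0,-0.25,0],[0,0,-0.25,0]]])

```text
clock: 28.25
tcp_pos: [664.9, -115.1, 322.2]
ee_rot: [-2.139, -2.299, 0.001]
force: [0.5, -1.1, -0.1]
gripper_width: 39.9
grasp_force: 0.0
```

```bash
python3 - <<'E'
from h import *
o=bot.observe();print(o["clock"],o["tcp_pos"],o["ee_rot"])
m=vision.camera_model("wrist"); i=vision.capture("wrist")[:,:,::-1]; cv2.imwrite("pics/w8.png",i); np.savez("w8.npz",**m)
a=cv2.imread("pics/w1.png"); o2=np.hstack([a[:480,230:410],i[:480,230:410]]); 
s=vision.capture("side")[:,:,::-1]; s0=cv2.imread("pics/side0.png")
z=np.vstack([cv2.resize(x[205:355,320:420],(160,240),interpolation=cv2.INTER_CUBIC) for x in(s0,s)])
cv2.imwrite("pics/cmp.png",np.hstack([o2,z,cv2.resize(i[:60,250:390],(280,120)).repeat(4,0)])); 
E
```

```text
28.25 [ 664.93866414 -115.08482858  322.19860645] [-2.13892315e+00 -2.29919208e+00  8.57862593e-04]
```

View pics/cmp.png

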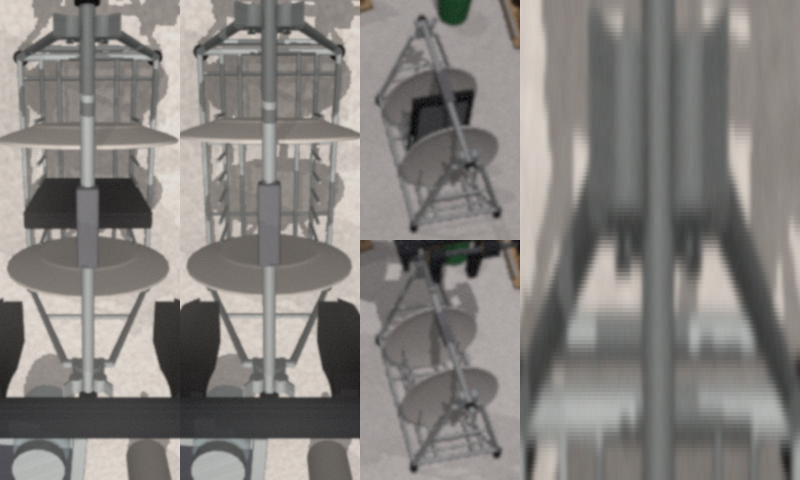

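The comparison shows the bar back in both brackets over the two plates, looking the same as at the start. To check that both ends are fully down, I'll return to the first viewing pose and compare collar pixels.

carry_out(commands=[[[0.039,0.008,-0.053,0],[0.039,0.008,-0.053,0],[0.039,0.008,-0.053,0],[0.039,0.008,-0.053,0],[0.039,0.008,-0.053,0],[0.039,0.008,-0.053,0]]], fingers=0.2)

```text
clock: 28.85
tcp_pos: [665.6, -110.4, 329.7]
ee_rot: [-2.14, -2.3, 0.0]
force: [-0.4, 0.4, 0.1]
gripper_width: 53.0
grasp_force: 0.0
```

```bash
python3 - <<'E'
from h import *
o=bot.observe();m=vision.camera_model("wrist");i=vision.capture("wrist")[:,:,::-1];cv2.imwrite("pics/w9.png",i)
m1=dict(np.load("w1.npz"));print(o["clock"],o["tcp_pos"],m["position"]-m1["position"],m["attitude"]-m1["attitude"])
a=cv2.imread("pics/w1.png")
def sh(n,u0,u1,v0,v1,P):
    A,B=[cv2.cvtColor(np.ascontiguousarray(x),6) for x in(a,i)]
    k=6; v0=max(v0,k if v0>0 else 0)
    t=A[v0:v1,u0:u1]; top=max(v0-k,0); r=cv2.matchTemplate(B[top:v1+k,u0-k:u1+k],t,5);_,s,_,l=cv2.minMaxLoc(r)
    print(n,"seen shift",l[0]-k,l[1]+top-v0,round(s,3),"expected if same",(proj(m,[P])-proj(m1,[P])).round(1), "if 5mm up",(proj(m,[np.array(P)+[0,0,5]])-proj(m1,[P])).round(1))
sh("rod+collar -y",310,328,372,398,[675.4,-260,192])
sh("bracket -y",290,346,360,385,[674,-243,200])
sh("collar/rod +y",308,329,0,14,[654,30,192]); sh("grip",300,336,175,200,[661.8,-81,200])
sh("bracket +y",285,350,10,40,[655,16,205])
E
```

```text
28.85 [ 665.58209782 -110.40828118  329.66919065] [-0.15175061  0.0113631   1.04509871] [-0.00057885 -0.00057139  0.00166744]
rod+collar -y seen shift 0 -1 0.992 expected if same [[-0.4 -1.1]] if 5mm up [[-0.4  3. ]]
bracket -y seen shift 0 -1 0.994 expected if same [[-0.4 -1.1]] if 5mm up [[-0.4  3. ]]
collar/rod +y seen shift 0 1 0.996 expected if same [[0.3 0.1]] if 5mm up [[ 0.3 -1.8]]
grip seen shift -2 0 0.303 expected if same [[-0.  -0.5]] if 5mm up [[-0.  1.]]
bracket +y seen shift 0 0 0.988 expected if same [[0.3 0. ]] if 5mm up [[ 0.2 -1.4]]
```

```bash
python3 -c "
from cell import bot
print(bot.finish_job())"
```

```text
the job is handed in; nothing more can be done
None
```

The job is handed in: the lid stands upright in the stand's far empty slot, and the bar is back over the two plates with both ends matching their starting camera positions to about 1–2 mm; no verdict was returned.

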